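# Put the toy lighthouse back together

### The job

Get the toy lighthouse ready for the shelf: without lifting the red deck, push it by its edges across the roof until it drops into its seat and lies flat and flush, feeling for the stop rather than forcing it and keeping your fingers off its thin mast. Then lower the white-and-red lantern gently over the mast, without dropping it, until it stands on the deck, let go, and leave the other toys where they are.

Things in the scene. Friction and masses are not known exactly. Their poses are not given: they have to be found in the camera images.
- house: Fixed keeper's house: white block, grey foot, on a brown plank 215 x 160 x 12. Origin: centre of the plank's underside, on the table; z up; +x along the roof, away from the robot at yaw 0. The teal roof board on top has its face 90 above the origin and covers y = -60 to +50, about x = -72 to +73. The seated deck's underside is at 90, its centre at y = -2 to +1, square to the house.
- roof (a point): Point on the teal board's face, 90 straight above the house's origin; same axes. Two pockets (14 in x, 64 in y, 5 deep, 72 apart in x, centred on y = 0) are the deck's seat. Their place along x differs from toy to toy: the seated deck's centre is somewhere from x = +10 to +26, unmeasured; find it by pushing the deck along the parapet towards +x until it drops and meets a hard stop.
- parapet (a point): Middle of the upper inner edge of the low white parapet along the whole +y side of the roof: inner face at y = +51 of the house, top 103.5 above its origin (13.5 above the board). The deck pushed flat against it is square to the house, its centre at y = +1, right for its seat.
- deck: Loose red deck, plate 100 x 100 x 16, 200 to 320 g, white panel on top. Origin: centre of the plate's underside; z up, sides along x and y. It starts askew on the roof board, resting on two bars under it: underside 94.5 above the house's origin, centre at house x = -24 to -8, y = -20 to -8, yawed up to 0.15 rad. It may not rise over 12 mm nor be pushed with over 60 N.
- deck_bars (a point): Midpoint between the two red cross bars under the deck, 4.5 straight below the deck's origin; same axes as the deck. Each bar is 10 in x by 60 in y and 4.5 tall, at x = +36 and -36; they fit the pockets with 2 to spare on every side. When both drop in, the deck sinks 4.5 and lies on the board. Sliding it takes 1 to 5 N, at times up to 9 N along the parapet.
- mast: Thin upright brass mast fixed in the middle of the deck, diameter 14, top rounded, 56 tall. Origin: its foot, on the deck's upper face; z up along the mast. The fingers must not press on it (2 N at most); the lantern may touch it.
- lantern: Loose lantern house, a sleeve of outer diameter 40 and height 40 with a straight bore of diameter 18 right through, about 60 g; white with amber windows, upper 12 red. Origin: centre of its underside, on its axis; z up along the axis. Stands on the table to the robot's right, red end up. Home, it stands on the deck around the mast.
- hoop: Loose yellow stacking ring, outer diameter 64, 20 high: not part of the job. Origin: centre of its underside.
- gift: Loose lilac gift box with pink bands, 50 x 50 x 40: not part of the job. Origin: centre of its underside.
- engine: Loose blue and red toy engine, 70 x 42 x 60 high: not part of the job. Origin: centre of its underside.
- canister: Loose pink canister, diameter 80, 150 high: not part of the job. Origin: centre of its underside.
- unicorn: Loose pink toy unicorn, about 130 long and 170 high: not part of the job. Origin: centre of its underside.
- dispenser: Loose teal toy capsule dispenser, diameter 74, 119 high: not part of the job. Origin: centre of its underside.
There are look-alikes about, which are no part of the job. Leave any purple look-alike of the deck alone. Leave any yellow look-alike of the lantern alone.

How it is judged:
By the outcome, as a careful person would: the job done as asked, in the order asked, and still so for the second after the job is handed in, with the robot touching nothing.
It also fails if it takes over 61 s, if anything falls off the work surface, if the arm or the gripper's body presses on something with over 40 N, if the wrist force passes 120 N, or if a joint passes its speed limit or range.

### The arm

A 7-joint arm with a two-finger parallel gripper is mounted at the origin on the work surface. World frame = base frame: x ahead of the robot, y to its left, z up, the work surface at z = 0. Lengths are in m, angles in rad, forces in N, time in s.
With the tool pointing down it reaches from about 0.425 to 0.8 m from the base axis. Payload 8.3 kg.
Tool frame: the origin (TCP) lies at the very end of the fingers, on their centre line; the grasp point (between the pads) lies 19 mm behind it (arm.grasp_offset is the distance from the TCP to the grasp point, in m); z points along the fingers, y is the line along which they close (so a half turn about z gives the same grasp; the last joint's range is limited). The gripper opens to 85 mm and grips with 20 to 120 N. Pads are 22 mm wide; open, the fingers measure 114 mm over their backs; the gripper's body (76 mm by 85 mm) begins 54 mm behind the grasp point. The pads swing forward as they close: fully open they stand 13 mm farther back than shut.
Start: joints at [-1.292, 0.383, 0.016, 1.37, -0.006, 1.388, -0.046], TCP at [0.209, 0.589, 0.231] pointing down, gripper open.
Joint ranges: [-2.95, 2.95], [-0.25, 2.06], [-1.52, 1.56], [0.18, 2.33], [-1.44, 4.58], [0.02, 2.06], [-3.01, 3.01]. Speed limits (rad/s): [2.39, 2.39, 3.01, 3.01, 3.14, 3.14, 3.14].

### API

Orientations are given as a rotation vector (axis times angle).
In Python, from rig import arm gives the robot as it stands.
- The arm moves only by the tool step_arm, never from a script. Its argument "steps" is one flat list of numbers, 7 for each row, row after row: the shift along the tool's x, y, z scaled (see below), then the turn, a rotation vector about the tool's x, y, z scaled (see below), then the opening, from -1 (shut) to 1 (fully open). A call has exactly 5 rows; each row shifts and turns the commanded pose from where the row before left it, along the tool's axes as they then stand; what a row does not reach is not made up. The controller multiplies each number of a shift by 40 mm and each number of a turn by 0.15 rad. A row lasts 1/10 s, in which the tool goes at most 50 mm and 8.59 degrees, less where a joint would pass 70% of its speed; a pose out of reach is approached as far as the arm can. A call with a number of a shift or a turn outside -1 to 1 is refused whole. A call with a gripper value outside its range is refused whole. The fingers move at their own pace and stop on an object; "squeeze" is the grip in N (left out, the last holds). Time passes only in rows, so rows that do not move let the fingers close, or fill a call up. It gives the time, the measured TCP pose, the force, the opening and the grip force at its end, in the units of the state.
- arm.sense(): the state, without advancing time (a new reading comes with each control period).
- arm.camera(name): name is "side" or "top" or "wrist"; returns (picture, depth): 480x640x3 uint8, blue, green, red; 480x640 float32, m along the optical axis (not along the pixel's ray), 0 where there is no reading.
- arm.get_calibration(name): a dict with "intrinsics" (3x3 intrinsics, pixels), "R" (3x3) and "t" (3): a world point X has camera coordinates R X + t. Camera axes: x right, y down, z forward; pixel columns grow to the right and rows downward; lengths in m; the calibration is good to about 2 mm. A picture is of the moment at which its call begins: read the wrist's pose just before it. get_calibration takes no time and is no camera call; for the wrist camera it gives the pose at the moment of the call.
- arm.sign_off(): hands the job in; it is judged then, once.
The state is a dict: "clock": time; "joints": joint angles; "joint_velocities": joint speeds; "joint_efforts": joint torques, N m; "position": TCP position; "ee_rot": TCP orientation; "ft_force": force on the tool from outside, world axes, zero at the start; "ft_torque": the same for the moment, N m; "width": finger opening in m; "grip_force": force on a finger pad.
Only numpy, scipy, OpenCV 4.12 (cv2) and the standard library are available. Lean on these libraries where they do the work, as an engineer would, in place of code of your own. Each camera call takes 0.05 s, during which the arm holds its last target. There are 200 camera calls.

## Working session

There is one attempt and no reset: what is moved stays moved. The work goes in short steps, Python scripts to look and compute and a tool call to move; the robot and the scene stay as the last step left them, time stands still between calls to the robot, and variables do not carry over. Pictures are saved under pics/ and viewed, at most 10 in all, crops included, and the job is handed in when it is done.

Besides the shell and the picture viewer there is one more tool, called after "Call:" by a JSON object that holds its "fn" and its "kwargs", one argument or row to a line. step_arm: Moves the arm, as the interface text tells. Its arguments: {"type":"object","properties":{"steps":{"type":"array","items":{"type":"number","minimum":-1,"maximum":1}},"squeeze":{"type":"number"}},"required":["steps"]}

```bash
mkdir -p pics; ls; cat > h.py <<'E'
import numpy as np,cv2
from rig import arm
def snap(n,tag):
    p,d=arm.camera(n); c=arm.get_calibration(n); cv2.imwrite(f'pics/{tag}.png',p); np.savez(f'pics/{tag}.npz',p=p,d=d,K=c['intrinsics'],R=c['R'],t=c['t']); return p,d,c
def load(tag):
    return np.load(f'pics/{tag}.npz')
def ray(f,uv,z):
    K,R,t=f['K'],f['R'],f['t']; uv=np.atleast_2d(uv).astype(float)
    d=np.c_[uv,np.ones(len(uv))]@np.linalg.inv(K).T@R; o=-R.T@t
    return o+d*((z-o[2])/d[:,2])[:,None]
def cloud(f):
    K,R,t,d=f['K'],f['R'],f['t'],f['d']; v,u=np.mgrid[:480,:640]
    P=np.stack([u,v,np.ones_like(u)],-1)@np.linalg.inv(K).T*d[...,None]
    return (P-t)@R
E
python3 - <<'E'
from h import *
for n in ['top','side']: snap(n,n+'0')
s=arm.sense(); print({k:np.round(v,3) for k,v in s.items()})
E
```

```text
pics
{'clock': np.float64(0.1), 'joints': array([-1.292,  0.384,  0.016,  1.371, -0.006,  1.388, -0.046]), 'joint_velocities': array([-0.   , -0.003,  0.   , -0.003,  0.002,  0.002,  0.   ]), 'joint_efforts': array([ 3.0000e-03, -6.2913e+01,  8.4700e-01, -3.7276e+01,  1.7000e-02,
        1.0000e-02, -0.0000e+00]), 'position': array([0.209, 0.588, 0.23 ]), 'ee_rot': array([-5.340e-01, -3.096e+00,  3.000e-03]), 'ft_force': array([ 0.406,  0.428, -0.18 ]), 'ft_torque': array([-0.049, -0.047, -0.068]), 'grip_force': np.float64(0.0), 'width': np.float64(0.085)}
```

View pics/top0.png

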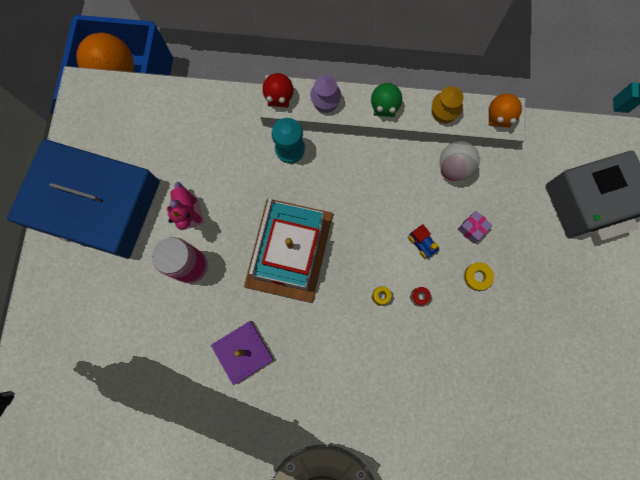

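View pics/side0.png

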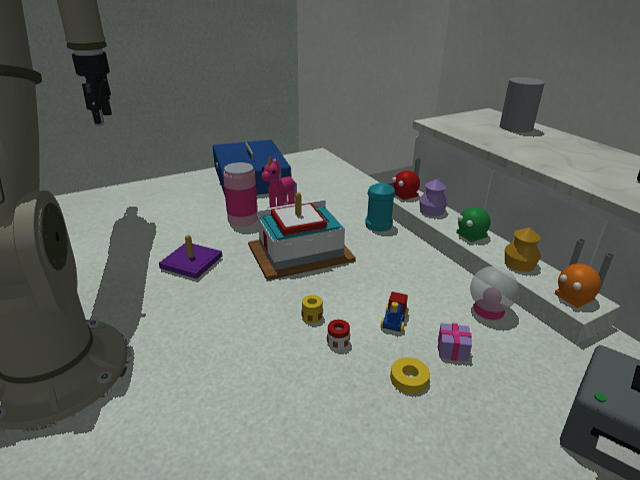

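Top view: house with red deck at about (290,247), parapet on its left side at (262,240); lantern (red top) at (422,296), look-alikes yellow (382,296) and purple (242,352). Side view agrees, with the lantern upright at (339,333).

```bash
python3 - <<'E'
from h import *
f=load('top0'); P=cloud(f); hsv=cv2.cvtColor(f['p'],cv2.COLOR_BGR2HSV); H,S,V=[hsv[...,i].astype(int) for i in range(3)]
print('cam',-f['R'].T@f['t'])
v,u=np.mgrid[:480,:640]
box=lambda a,b,c,d:(u>=a)&(u<=c)&(v>=b)&(v<=d)
def rect(m,z,n):
    m=m.astype(np.uint8); k,l,st,c=cv2.connectedComponentsWithStats(m); i=1+np.argmax(st[1:,4]); m=(l==i)
    uv=np.argwhere(m)[:,::-1]; W=ray(f,uv,z)[:,:2].astype(np.float32)
    r=cv2.minAreaRect(W); print(n,st[i],'c',np.round(r[0],4),'size',np.round(r[1],4),'ang',round(r[2],2),'medz',np.median(P[...,2][m]).round(4)); return m
hb=box(235,190,345,310)
rect(hb&(P[...,2]>.100)&(P[...,2]<.122)&((H<8)|(H>172))&(S>120),.1105,'deck red')
red=hb&((H<8)|(H>172))&(S>130)&(V>80)
d=cv2.morphologyEx(red.astype(np.uint8),cv2.MORPH_CLOSE,np.ones((3,3)))
cs,_=cv2.findContours(d,cv2.RETR_EXTERNAL,cv2.CHAIN_APPROX_NONE); c=max(cs,key=cv2.contourArea)
W=ray(f,c[:,0],.1105)[:,:2].astype(np.float32);r=cv2.minAreaRect(W);print('deck2',r)
rect(hb&(H>80)&(H<100)&(S>120)&(V>60),.09,'teal')
rect(hb&(H>5)&(H<20)&(S>90)&(P[...,2]<.03),.012,'plank')
m=rect(hb&(P[...,2]>.098)&(P[...,2]<.109)&(S<60),.1035,'parapet')
mast=box(275,228,305,262)&(P[...,2]>.12); uv=np.argwhere(mast)[:,::-1]; print('mast',uv.min(0),uv.max(0),P[mast][:,2].max(), ray(f,uv.mean(0),.16))
pts=P[mast]; top=pts[pts[:,2]>pts[:,2].max()-.006]; print('masttop',top.mean(0),len(top))
L=box(405,280,440,312)&(P[...,2]>.03); uv=np.argwhere(L)[:,::-1]
c,rad=cv2.minEnclosingCircle(ray(f,uv,.04)[:,:2].astype(np.float32)); print('lantern',c,rad,P[L][:,2].max())
for n,b in [('yl',(365,280,400,312)),('purp',(200,310,285,390)),('gift',(455,205,500,250)),('eng',(400,215,445,262)),('hoop',(460,258,500,296)),('disp',(265,110,310,170)),('uni',(160,178,212,236)),('can',(148,232,212,290))]:
    m=box(*b)&(P[...,2]>.012); q=P[m]; print(n,np.round(q.min(0),3),np.round(q.max(0),3))
E
```

```text
cam [0.34370746 0.02397198 1.07772789]
deck red [262 219  57  56 478] c [0.5255 0.1184] size [0.0987 0.0996] ang 81.89 medz 0.1108
deck2 ((0.5258535742759705, 0.1181768923997879), (0.09906331449747086, 0.09900639206171036), 81.57672119140625)
teal [ 256  203   66   83 1490] c [0.5356 0.1252] size [0.1096 0.1618] ang 82.68 medz 0.089
plank [ 245  209   88   94 1350] c [0.5364 0.13  ] size [0.158  0.2135] ang 82.7 medz 0.0122
parapet [249 198  23  77 272] c [0.5432 0.1849] size [0.0079 0.1675] ang 82.79 medz 0.1041
mast [285 228] [303 253] 1.0777278902833576 [[0.52235234 0.11718279 0.16      ]]
masttop [0.34370746 0.02397198 1.07772789] 3
lantern (0.4527435898780823, -0.1646021008491516) 0.03891324624419212 1.0777278902833576
yl [ 0.344 -0.105  0.012] [0.469 0.024 1.078]
purp [0.23  0.024 0.013] [0.366 0.278 1.078]
gift [ 0.344 -0.32   0.012] [0.661 0.024 1.078]
eng [ 0.344 -0.209  0.012] [0.616 0.024 1.078]
hoop [ 0.344 -0.335  0.012] [0.548 0.024 1.078]
disp [0.344 0.024 0.012] [0.866 0.222 1.078]
uni [0.344 0.024 0.012] [0.659 0.402 1.078]
can [0.344 0.024 0.013] [0.516 0.389 1.078]
```

```bash
cat >> h.py <<'E'
from scipy.spatial.transform import Rotation as Ro
Hc=np.array([.5364,.1300]); Hy=-np.deg2rad(7.3)
ex=np.array([np.cos(Hy),np.sin(Hy)]); ey=np.array([-ex[1],ex[0]])
def hw(x,y): return Hc+x*ex+y*ey
def go(xyz,ydir=None):
    s=arm.sense(); R=Ro.from_rotvec(s['ee_rot']); p=np.array(s['position']); M=R.as_matrix()
    d=R.inv().apply(np.array(xyz)-p)
    print('t',round(float(s['clock']),2),'pos',p.round(4),'F',np.round(s['ft_force'],1),'house',np.round([(p[:2]-Hc)@ex,(p[:2]-Hc)@ey],4),'tool y deg',np.degrees(np.arctan2(M[1,1],M[0,1])).round(2),'tilt',M[:,2].round(3))
    print('shift mm',(d*1000).round(1),'units',(d/.04).round(3))
    if ydir is not None:
        a=np.deg2rad(ydir); T=np.array([[-np.sin(a)*-1*-1,np.cos(a),0],[0,0,0],[0,0,-1]])
        yv=np.array([np.cos(a),np.sin(a),0]); zv=np.array([0,0,-1.]); T=np.c_[np.cross(yv,zv),yv,zv]
        rv=(R.inv()*Ro.from_matrix(T)).as_rotvec(); print('turn units',(rv/.15).round(3),'shift if turned first, units',(T.T@(np.array(xyz)-p)/.04).round(3))
E
python3 - <<'E'
from h import *
f=load('top0');P=cloud(f);v,u=np.mgrid[:480,:640];Z=P[...,2]
for n,(a,b,c,d),z in [('lan',(405,280,440,312),.04),('yl',(365,280,400,312),.04),('gift',(455,205,500,250),.04),('eng',(400,215,445,262),.05),('hoop',(460,258,500,296),.02)]:
    m=(u>=a)&(u<=c)&(v>=b)&(v<=d)&(Z>.012)&(Z<.3); q=P[m]; mt=m&(Z>z-.006); 
    print(n,q.min(0).round(3),q.max(0).round(3), cv2.minEnclosingCircle(ray(f,np.argwhere(mt)[:,::-1],z)[:,:2].astype(np.float32)))
    k=P[mt]; print(k[:,:2].mean(0))
go([*hw(-.009,-.095),.231],82.7)
E
```

```text
lan [ 0.437 -0.191  0.012] [ 0.476 -0.151  0.045] ((0.4566996693611145, -0.17168907821178436), 0.02029828540980816)
[ 0.45634105 -0.17170863]
yl [ 0.429 -0.105  0.012] [ 0.469 -0.065  0.047] ((0.4492932856082916, -0.08610326051712036), 0.020038414746522903)
[ 0.44913923 -0.0860764 ]
gift [ 0.593 -0.32   0.012] [ 0.661 -0.253  0.047] ((0.626068115234375, -0.28667235374450684), 0.03401624783873558)
[ 0.62624622 -0.28663601]
eng [ 0.545 -0.209  0.012] [ 0.616 -0.139  0.063] ((0.583187997341156, -0.17230980098247528), 0.03320997208356857)
[ 0.58751699 -0.16851712]
hoop [ 0.484 -0.335  0.012] [ 0.548 -0.271  0.025] ((0.5148424506187439, -0.30251389741897583), 0.032642900943756104)
[ 0.51525265 -0.30299916]
t 0.1 pos [0.2093 0.5884 0.2303] F [ 0.4  0.4 -0.2] house [-0.3827  0.4131] tool y deg 70.42 tilt [-0.001 -0.002 -1.   ]
shift mm [-4.732e+02 -4.171e+02  1.000e-01] units [-1.1830e+01 -1.0426e+01  3.0000e-03]
turn units [-1.200e-02 -1.000e-03 -1.429e+00] shift if turned first, units [ -9.343 -12.704  -0.017]
```

Call:
{"fn": "step_arm", "kwargs": {
  "steps": [0,0,0,0,0,-0.7,-1,0,0,0,0,0,-0.73,-1,-0.6,-0.82,0,0,0,0,-1,-0.6,-0.82,0,0,0,0,-1,-0.6,-0.82,0,0,0,0,-1],
  "squeeze": 30
}}

```text
clock: 0.6
position: [0.2687, 0.4806, 0.2306]
ee_rot: [-0.199, -3.135, 0.002]
ft_force: [1.0, 0.2, -0.4]
width: 0.0121
grip_force: 0.0
```

Call:
{"fn": "step_arm", "kwargs": {
  "steps": [-0.6,-0.82,0,0,0,0,-1,-0.6,-0.82,0,0,0,0,-1,-0.6,-0.82,0,0,0,0,-1,-0.6,-0.82,0,0,0,0,-1,-0.6,-0.82,0,0,0,0,-1]
}}

```text
clock: 1.1
position: [0.367, 0.3024, 0.231]
ee_rot: [-0.2, -3.135, 0.0]
ft_force: [0.4, 0.4, -1.1]
width: -0.0
grip_force: 0.0
```

Call:
{"fn": "step_arm", "kwargs": {
  "steps": [-0.6,-0.82,0,0,0,0,-1,-0.6,-0.82,0,0,0,0,-1,-0.6,-0.82,0,0,0,0,-1,-0.6,-0.82,0,0,0,0,-1,0,0,0,0,0,0,-1]
}}

```text
clock: 1.6
position: [0.4475, 0.1558, 0.2313]
ee_rot: [0.214, 3.133, -0.003]
ft_force: [0.4, 0.2, -1.1]
width: 0.0001
grip_force: 0.0
```

```bash
python3 - <<'E'
from h import *
go([*hw(-.009,-.095),.098],82.7)
E
```

```text
t 1.6 pos [0.4475 0.1558 0.2313] F [ 0.4  0.2 -1.1] house [-0.0915  0.0142] tool y deg 82.17 tilt [ 0.001 -0.002 -1.   ]
shift mm [ -83.4 -108.3  133.6] units [-2.084 -2.706  3.339]
turn units [-0.011  0.007 -0.061] shift if turned first, units [-2.062 -2.731  3.333]
```

Call:
{"fn": "step_arm", "kwargs": {
  "steps": [-0.5,-0.68,0,0,0,-0.06,-1,-0.5,-0.68,0,0,0,0,-1,-0.5,-0.68,0,0,0,0,-1,-0.56,-0.69,0,0,0,0,-1,0,0,0.7,0,0,0,-1]
}}

```text
clock: 2.1
position: [0.5175, 0.0387, 0.2061]
ee_rot: [0.196, 3.128, -0.001]
ft_force: [0.6, -0.6, -0.3]
width: -0.0
grip_force: 0.0
```

Call:
{"fn": "step_arm", "kwargs": {
  "steps": [0,0,0.6,0,0,0,-1,0,0,0.6,0,0,0,-1,0,0,0.6,0,0,0,-1,0,0,0.3,0,0,0,-1,0,0,0,0,0,0,-1]
}}

```text
clock: 2.6
position: [0.5125, 0.0437, 0.1176]
ee_rot: [-0.185, -3.132, 0.002]
ft_force: [-0.3, -0.8, 0.9]
width: -0.0
grip_force: 0.0
```

```bash
python3 - <<'E'
from h import *
go([*hw(-.009,-.080),.098],82.7)
E
```

```text
t 2.6 pos [0.5125 0.0437 0.1176] F [-0.3 -0.8  0.9] house [-0.0128 -0.0886] tool y deg 83.24 tilt [-0.004 -0.001 -1.   ]
shift mm [-3.9  8.6 19.6] units [-0.099  0.215  0.489]
turn units [-0.009 -0.024  0.063] shift if turned first, units [-0.095  0.215  0.49 ]
```

Call:
{"fn": "step_arm", "kwargs": {
  "steps": [-0.1,0,0.25,0,0,0.06,-1,0,0,0.24,0,0,0,-1,0,0.05,0,0,0,0,-1,0,0.05,0,0,0,0,-1,0,0,0,0,0,0,-1]
}}

```text
clock: 3.1
position: [0.5186, 0.0476, 0.1001]
ee_rot: [0.199, 3.135, 0.001]
ft_force: [0.0, -0.3, -0.9]
width: -0.0
grip_force: 0.0
```

```bash
python3 - <<'E'
from h import *
go([*hw(-.009,-.049-.0145),.098],82.7)
snap('side','side1'); snap('wrist','wrist1')
im=cv2.imread('pics/side1.png')[150:290,220:380]; a=cv2.resize(im,None,fx=3,fy=3); b=cv2.resize(cv2.imread('pics/wrist1.png'),(320,240)); c=np.zeros((420,800,3),np.uint8); c[:,:480]=a; c[:240,480:]=b; cv2.imwrite('pics/c1.png',c)
E
```

```text
t 3.1 pos [0.5186 0.0476 0.1001] F [ 0.  -0.3 -0.9] house [-0.0071 -0.084 ] tool y deg 82.74 tilt [ 0.001  0.    -1.   ]
shift mm [ 1.8 20.5  2.1] units [0.046 0.513 0.054]
turn units [0.003 0.004 0.005] shift if turned first, units [0.046 0.513 0.053]
```

View pics/c1.png

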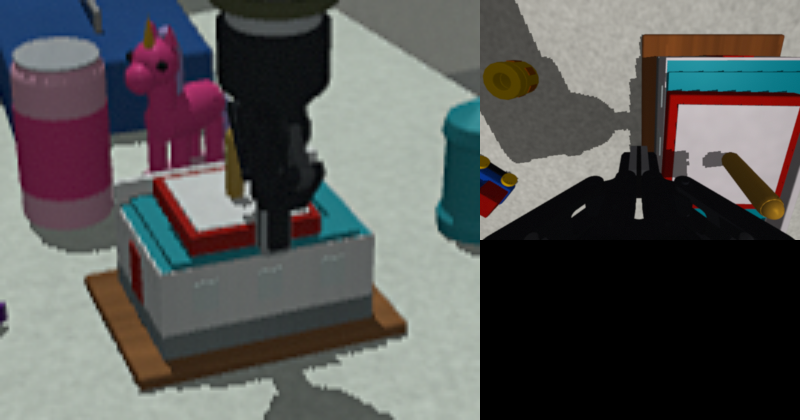

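Fingers stand shut just off the deck's −y edge at about (275,245) in the side crop, mast untouched. Push +y gently.

Call:
{"fn": "step_arm", "kwargs": {
  "steps": [0,0.05,0.05,0,0,0,-1,0,0.05,0,0,0,0,-1,0,0.05,0,0,0,0,-1,0,0.05,0,0,0,0,-1,0,0.05,0,0,0,0,-1]
}}

```text
clock: 3.7
position: [0.5196, 0.0568, 0.0977]
ee_rot: [-0.2, -3.135, 0.001]
ft_force: [0.1, -1.6, 0.3]
width: 0.0002
grip_force: 0.7
```

Call:
{"fn": "step_arm", "kwargs": {
  "steps": [0,0.04,0,0,0,0,-1,0,0.04,0,0,0,0,-1,0,0.04,0,0,0,0,-1,0,0.04,0,0,0,0,-1,0,0.0,0,0,0,0,-1]
}}

```text
clock: 4.2
position: [0.5204, 0.0637, 0.0977]
ee_rot: [-0.199, -3.135, -0.0]
ft_force: [0.2, 0.1, -0.7]
width: 0.0
grip_force: 0.1
```

```bash
python3 - <<'E'
from h import *
go([*hw(-.009,-.049-.0145),.098],82.7)
E
```

```text
t 4.2 pos [0.5204 0.0637 0.0977] F [ 0.2  0.1 -0.7] house [-0.0074 -0.0678] tool y deg 82.73 tilt [-0.  0. -1.]
shift mm [ 1.6  4.3 -0.3] units [ 0.039  0.107 -0.008]
turn units [ 0.001 -0.     0.004] shift if turned first, units [ 0.039  0.107 -0.008]
```

Call:
{"fn": "step_arm", "kwargs": {
  "steps": [0,0.04,0,0,0,0,-1,0,0.03,0,0,0,0,-1,0,0.03,0,0,0,0,-1,0,0.03,0,0,0,0,-1,0,0.03,0,0,0,0,-1]
}}

```text
clock: 4.7
position: [0.521, 0.0685, 0.0976]
ee_rot: [-0.201, -3.135, 0.002]
ft_force: [-2.7, -8.2, 1.9]
width: 0.0002
grip_force: 4.0
```

```bash
cat >> h.py <<'E'
def deck(tag,zt,view='top'):
    snap(view,tag); f=load(tag); hsv=cv2.cvtColor(f['p'],cv2.COLOR_BGR2HSV); H,S,V=[hsv[...,i].astype(int) for i in range(3)]
    m=((H<8)|(H>172))&(S>130)&(V>60); m[:190]=0;m[310:]=0;m[:,:240]=0;m[:,345:]=0
    d=cv2.morphologyEx(m.astype(np.uint8),cv2.MORPH_CLOSE,np.ones((3,3)))
    cs,_=cv2.findContours(d,cv2.RETR_EXTERNAL,cv2.CHAIN_APPROX_NONE); c=np.vstack([x for x in cs if cv2.contourArea(x)>5])
    W=ray(f,c[:,0],zt)[:,:2]-Hc; r=cv2.minAreaRect(np.c_[W@ex,W@ey].astype(np.float32)); print('deck in house',r)
    P=cloud(f); q=P[m]; q=q[(q[:,2]>.07)&(q[:,2]<.13)]; print('red z',np.percentile(q[:,2],[10,50,90]).round(4))
E
python3 - <<'E'
from h import *
go([*hw(-.009,-.049-.0145),.098],82.7); deck('top1',.1105)
im=cv2.imread('pics/top1.png')[180:320,220:360]; cv2.imwrite('pics/c2.png',cv2.resize(im,None,fx=4,fy=4))
E
```

```text
t 4.7 pos [0.521  0.0685 0.0976] F [-2.7 -8.2  1.9] house [-0.0075 -0.063 ] tool y deg 82.66 tilt [-0.001 -0.002 -1.   ]
shift mm [ 1.5 -0.5 -0.4] units [ 0.038 -0.012 -0.01 ]
turn units [-0.011 -0.003 -0.005] shift if turned first, units [ 0.038 -0.012 -0.01 ]
deck in house ((-0.030157895758748055, 0.049590885639190674), (0.059530071914196014, 0.012531348504126072), 11.654353141784668)
red z [0.1091 0.1107 0.1131]
```

View pics/c2.png

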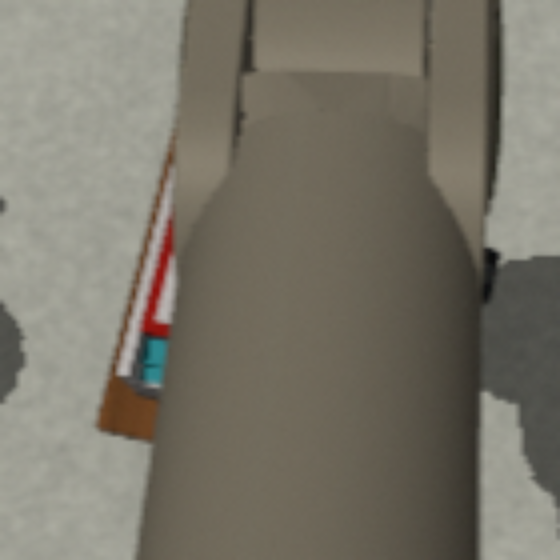

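The arm hides most of the deck; its −x,+y corner (150,325 in the crop) lies at the white parapet. A little more push to confirm the stop.

Call:
{"fn": "step_arm", "kwargs": {
  "steps": [0,0.02,0,0,0,0,-1,0,0.02,0,0,0,0,-1,0,0,0,0,0,0,-1,0,0,0,0,0,0,-1,0,0,0,0,0,0,-1]
}}

```text
clock: 5.25
position: [0.521, 0.0685, 0.0976]
ee_rot: [-0.204, -3.134, 0.004]
ft_force: [-2.6, -8.7, 3.0]
width: 0.0002
grip_force: 4.8
```

Call:
{"fn": "step_arm", "kwargs": {
  "steps": [0,-0.5,0,0,0,0,-1,0,-0.4,0,0,0,0,-1,0.7,0,0,0,0,0,-1,0.75,0,0,0,0,0,-1,0.75,0,0,0,0,0,-1]
}}

```text
clock: 5.75
position: [0.4287, 0.0471, 0.0976]
ee_rot: [0.2, 3.135, 0.0]
ft_force: [0.4, 0.3, 0.2]
width: 0.0
grip_force: 0.0
```

Call:
{"fn": "step_arm", "kwargs": {
  "steps": [0,0.6,0,0,0,0,-1,0,0.7,0,0,0,0,-1,0,0.7,0,0,0,0,-1,0,0.5,0,0,0,0,-1,0,0,0,0,0,0,-1]
}}

```text
clock: 6.25
position: [0.4422, 0.1496, 0.0978]
ee_rot: [0.192, 3.135, 0.002]
ft_force: [-0.1, 1.4, 0.5]
width: 0.0004
grip_force: 0.0
```

```bash
python3 - <<'E'
from h import *
go([*hw(-.085,.006),.098],82.7); deck('top2',.1105)
im=cv2.imread('pics/top2.png')[180:320,220:360]; cv2.imwrite('pics/c3.png',cv2.resize(im,None,fx=4,fy=4))
E
```

```text
t 6.25 pos [0.4422 0.1496 0.0978] F [-0.1  1.4  0.5] house [-0.096   0.0075] tool y deg 82.99 tilt [ 0.     0.001 -1.   ]
shift mm [-11.   -1.6  -0.2] units [-0.274 -0.039 -0.005]
turn units [0.009 0.002 0.034] shift if turned first, units [-0.274 -0.038 -0.005]
deck in house ((-0.00969889760017395, -0.005153730511665344), (0.0983572006225586, 0.08695516735315323), 0.028034664690494537)
red z [0.1078 0.1106 0.113 ]
```

View pics/c3.png

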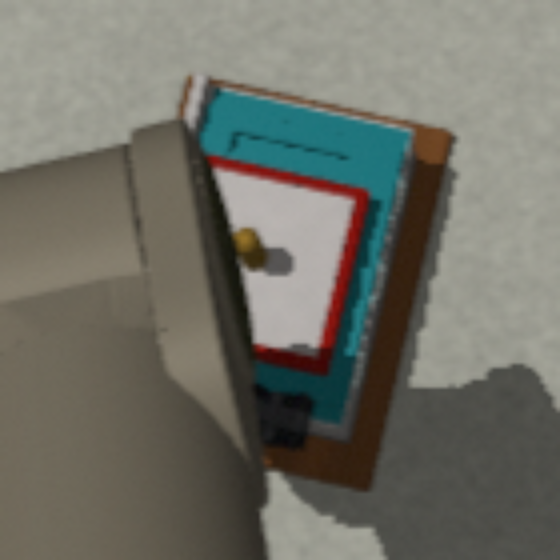

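Deck is square (yaw 0), centre about (−9.7, +1.3) mm, against the parapet; the fingers at (285,415) in the crop stand behind its −x edge. Now push +x.

Call:
{"fn": "step_arm", "kwargs": {
  "steps": [-0.2,-0.05,0,0,0,0.03,-1,-0.2,0,0,0,0,0,-1,-0.1,0,0,0,0,0,-1,-0.05,0,0,0,0,0,-1,-0.05,0,0,0,0,0,-1]
}}

```text
clock: 6.8
position: [0.4655, 0.1403, 0.0975]
ee_rot: [-0.208, -3.133, 0.001]
ft_force: [-2.6, -0.3, 1.6]
width: 0.0
grip_force: 1.3
```

Call:
{"fn": "step_arm", "kwargs": {
  "steps": [-0.05,0,0,0,0,0,-1,-0.05,0,0,0,0,0,-1,-0.05,0,0,0,0,0,-1,-0.05,0,0,0,0,0,-1,-0.05,0,0,0,0,0,-1]
}}

```text
clock: 7.3
position: [0.4759, 0.1396, 0.0977]
ee_rot: [0.206, 3.135, 0.0]
ft_force: [-0.8, -0.8, -1.5]
width: -0.0003
grip_force: 0.6
```

Call:
{"fn": "step_arm", "kwargs": {
  "steps": [-0.04,0,0,0,0,0,-1,-0.04,0,0,0,0,0,-1,-0.04,0,0,0,0,0,-1,-0.04,0,0,0,0,0,-1,-0.04,0,0,0,0,0,-1]
}}

```text
clock: 7.8
position: [0.4838, 0.1385, 0.0977]
ee_rot: [0.207, 3.135, 0.0]
ft_force: [-2.1, 0.3, -0.1]
width: -0.0001
grip_force: 0.6
```

```bash
python3 - <<'E'
from h import *
go([*hw(-.06,.006),.098],82.7)
E
```

```text
t 7.8 pos [0.4838 0.1385 0.0977] F [-2.1  0.3 -0.1] house [-0.0533  0.0018] tool y deg 82.46 tilt [ 0.  0. -1.]
shift mm [ 6.8  4.2 -0.3] units [ 0.169  0.105 -0.007]
turn units [ 0.001  0.    -0.028] shift if turned first, units [ 0.169  0.106 -0.007]
```

Call:
{"fn": "step_arm", "kwargs": {
  "steps": [-0.04,0.02,0,0,0,0,-1,-0.04,0.02,0,0,0,0,-1,-0.04,0.02,0,0,0,0,-1,-0.03,0.02,0,0,0,0,-1,-0.03,0.02,0,0,0,0,-1]
}}

```text
clock: 8.3
position: [0.4914, 0.1415, 0.0977]
ee_rot: [-0.207, -3.135, 0.0]
ft_force: [-2.2, -0.6, 1.3]
width: 0.0002
grip_force: 1.0
```

Call:
{"fn": "step_arm", "kwargs": {
  "steps": [-0.03,0,0,0,0,0,-1,-0.03,0,0,0,0,0,-1,-0.03,0,0,0,0,0,-1,-0.03,0,0,0,0,0,-1,-0.03,0,0,0,0,0,-1]
}}

```text
clock: 8.8
position: [0.4942, 0.1413, 0.0974]
ee_rot: [-0.205, -3.128, 0.0]
ft_force: [-19.3, 0.6, 13.1]
width: 0.0001
grip_force: 9.7
```

```bash
python3 - <<'E'
from h import *
go([*hw(-.06,.006),.098],82.7); deck('top3',.1105)
E
```

```text
t 8.8 pos [0.4942 0.1413 0.0974] F [-19.3   0.6  13.1] house [-0.0433  0.0058] tool y deg 82.51 tilt [-0.007  0.    -1.   ]
shift mm [16.7  0.1 -0.5] units [ 0.417  0.003 -0.012]
turn units [-0.004 -0.044 -0.022] shift if turned first, units [ 0.417  0.005 -0.015]
deck in house ((0.037317439913749695, -0.03814493119716644), (0.09343927353620529, 0.044065557420253754), 31.528362274169922)
red z [0.1016 0.106  0.1086]
```

Hard stop reached and red face now at 0.106: dropped. Back off and check.

Call:
{"fn": "step_arm", "kwargs": {
  "steps": [0.3,0,0,0,0,0,-1,0.6,0,0,0,0,0,-1,0.5,-0.4,-0.5,0,0,0,-1,0,-0.8,-0.6,0,0,0,-1,0,-0.8,-0.6,0,0,0,-1]
}}

```text
clock: 9.35
position: [0.4308, 0.0685, 0.1666]
ee_rot: [0.203, 3.134, 0.001]
ft_force: [1.3, 0.2, 0.5]
width: 0.0001
grip_force: 0.0
```

Call:
{"fn": "step_arm", "kwargs": {
  "steps": [0,-0.9,-0.4,0,0,0,-1,0,-0.9,0,0,0,0,-1,0,-0.9,0,0,0,0,-1,0,-0.9,0,0,0,0,-1,0,0,0,0,0,0,-1]
}}

```text
clock: 9.85
position: [0.412, -0.0788, 0.1823]
ee_rot: [0.218, 3.131, -0.0]
ft_force: [-0.2, 1.0, 0.9]
width: 0.0001
grip_force: 0.0
```

```bash
python3 - <<'E'
from h import *
deck('top4',.106); f=load('top4'); P=cloud(f)
hsv=cv2.cvtColor(f['p'],cv2.COLOR_BGR2HSV); H,S,V=[hsv[...,i].astype(int) for i in range(3)]
m=((H<8)|(H>172))&(S>130)&(V>60); m[:190]=0;m[310:]=0;m[:,:240]=0;m[:,345:]=0
q=P[m]; q=q[(q[:,2]>.1)&(q[:,2]<.114)]; A=np.c_[(q[:,:2]-Hc)@ex,(q[:,:2]-Hc)@ey,np.ones(len(q))]; print('plane',np.linalg.lstsq(A,q[:,2],rcond=None)[0],len(q))
snap('side','side4')
a=cv2.resize(cv2.imread('pics/top4.png')[180:320,220:360],(400,400)); b=cv2.resize(cv2.imread('pics/side4.png')[160:290,235:365],(400,400)); cv2.imwrite('pics/c4.png',np.hstack([a,b]))
go([.4567,-.1717,.12],0)
E
```

```text
deck in house ((0.018587689846754074, 0.0008931271731853485), (0.09954680502414703, 0.09907929599285126), 0.07064342498779297)
red z [0.1032 0.1062 0.1085]
plane [-0.00340682  0.00295043  0.10636229] 455
t 9.95 pos [ 0.4126 -0.0745  0.182 ] F [ 1.  -0.2 -0.5] house [-0.0968 -0.2186] tool y deg 82.32 tilt [ 0.002  0.001 -1.   ]
shift mm [-56.6 -90.5  62.1] units [-1.416 -2.262  1.551]
turn units [1.200e-02 5.000e-03 9.578e+00] shift if turned first, units [-2.43   1.103  1.551]
```

View pics/c4.png

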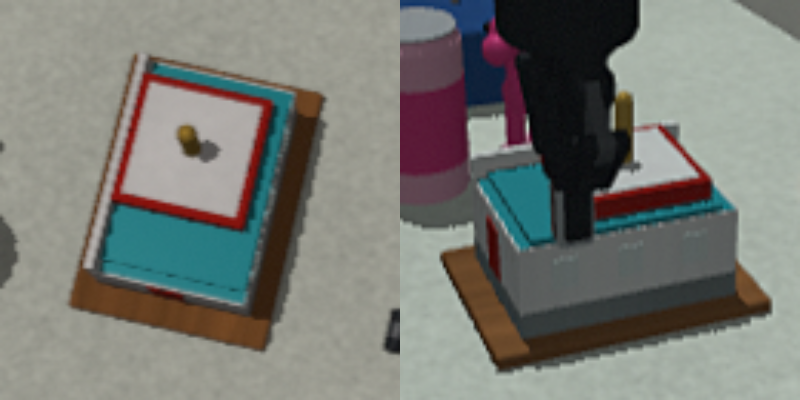

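Deck is flat (tilt ~3 mrad, face at 0.106), square, centre at house (18.6, 0.9) mm; the mast (187,140 in left crop) stands free. Now the lantern.

Call:
{"fn": "step_arm", "kwargs": {
  "steps": [-0.4,-0.6,0,0,0,0,0.4,-0.4,-0.6,0,0,0,0,0.4,-0.4,-0.6,0.5,0,0,0,0.4,-0.22,-0.46,0.5,0,0,0,0.4,0,0,0.55,0,0,0,0.4]
}}

```text
clock: 10.45
position: [0.4582, -0.1727, 0.1192]
ee_rot: [0.208, 3.133, -0.003]
ft_force: [1.0, 0.0, -0.0]
width: 0.0597
grip_force: 0.0
```

Call:
{"fn": "step_arm", "kwargs": {
  "steps": [0,0,0.5,0,0,0,0.4,0,0,0,0,0,0,0.4,0,0,0,0,0,0,0.4,0,0,0,0,0,0,0.4,0,0,0,0,0,0,0.4]
}}

```text
clock: 10.95
position: [0.4577, -0.1709, 0.1008]
ee_rot: [0.206, 3.133, 0.0]
ft_force: [0.8, 0.1, 0.1]
width: 0.0601
grip_force: 0.0
```

```bash
python3 - <<'E'
from h import *
go([.4567,-.1717,.006],82.7); print(arm.sense()['width'])
snap('wrist','wr5')
E
```

```text
t 10.95 pos [ 0.4577 -0.1709  0.1008] F [0.8 0.1 0.1] house [-0.0399 -0.3084] tool y deg 82.49 tilt [ 0.002 -0.    -1.   ]
shift mm [ 1.1 -1.  94.8] units [ 0.027 -0.024  2.371]
turn units [ 0.002  0.014 -0.024] shift if turned first, units [ 0.022 -0.023  2.371]
0.06012786044473816
```

View pics/wr5.png

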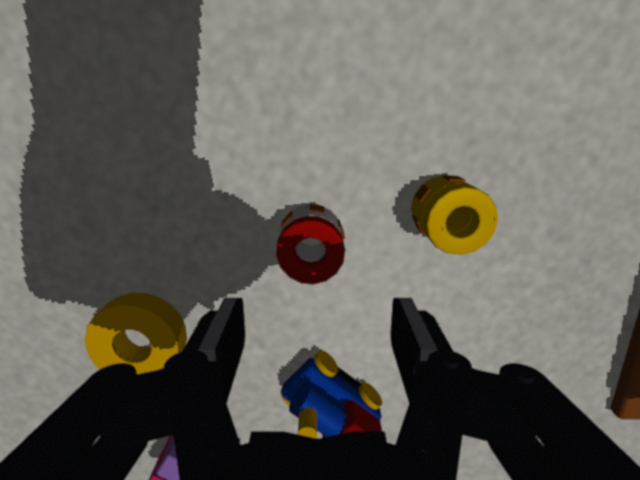

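Wrist view: lantern's red top at (311,250), centred between the open fingers; yellow look-alike at (455,215) clear of the right finger.

Call:
{"fn": "step_arm", "kwargs": {
  "steps": [0.02,-0.02,0.7,0,0,0,0.4,0,0,0.7,0,0,0,0.4,0,0,0.6,0,0,0,0.4,0,0,0.36,0,0,0,0.4,0,0,0,0,0,0,0.4]
}}

```text
clock: 11.5
position: [0.4548, -0.1714, 0.0041]
ee_rot: [-0.206, -3.132, -0.0]
ft_force: [0.0, -0.0, 0.6]
width: 0.0599
grip_force: 0.0
```

```bash
python3 - <<'E'
from h import *
go([.4567,-.1717,.006],82.7)
E
```

```text
t 11.5 pos [ 0.4548 -0.1714  0.0041] F [ 0.  -0.   0.6] house [-0.0426 -0.3094] tool y deg 82.46 tilt [-0.003  0.    -1.   ]
shift mm [-1.9 -0.  -1.9] units [-0.047 -0.    -0.047]
turn units [-0.    -0.018 -0.028] shift if turned first, units [-0.047 -0.    -0.047]
```

Close, then lift.

Call:
{"fn": "step_arm", "kwargs": {
  "steps": [-0.04,0,-0.05,0,0,0,0.4,0,0,0,0,0,0,0.2,0,0,0,0,0,0,-0.1,0,0,0,0,0,0,-0.4,0,0,0,0,0,0,-0.4],
  "squeeze": 25
}}

```text
clock: 12.0
position: [0.4586, -0.1723, 0.0087]
ee_rot: [0.207, 3.132, 0.0]
ft_force: [-1.2, 0.5, 6.8]
width: 0.0385
grip_force: 24.5
```

```bash
python3 - <<'E'
from h import *
s=arm.sense(); print(s['width'],s['grip_force'])
go([.4567,-.1717,.26],82.7); 
E
```

```text
0.03851102511528456 24.542244197800756
t 12.0 pos [ 0.4586 -0.1723  0.0087] F [-1.2  0.5  6.8] house [-0.0388 -0.3097] tool y deg 82.45 tilt [ 0.003 -0.    -1.   ]
shift mm [   1.3    0.4 -251.3] units [ 0.032  0.009 -6.283]
turn units [ 0.001  0.017 -0.029] shift if turned first, units [ 0.049  0.008 -6.283]
```

Call:
{"fn": "step_arm", "kwargs": {
  "steps": [0,0,-0.3,0,0,0,-0.4,0,0,-0.6,0,0,0,-0.4,0,0,-0.8,0,0,0,-0.4,0,0,-0.8,0,0,0,-0.4,0,0,-0.8,0,0,0,-0.4]
}}

```text
clock: 12.5
position: [0.4571, -0.1722, 0.1415]
ee_rot: [0.208, 3.134, -0.0]
ft_force: [0.4, 0.0, -0.1]
width: 0.039
grip_force: 25.6
```

Call:
{"fn": "step_arm", "kwargs": {
  "steps": [0,0,-0.8,0,0,0,-0.4,0,0,-0.6,0,0,0,-0.4,0,0,-0.4,0,0,0,-0.4,0,0,0,0,0,0,-0.4,0,0,0,0,0,0,-0.4]
}}

```text
clock: 13.0
position: [0.4572, -0.172, 0.2115]
ee_rot: [0.207, 3.134, 0.001]
ft_force: [0.6, 0.2, -0.4]
width: 0.0387
grip_force: 25.7
```

```bash
python3 - <<'E'
from h import *
s=arm.sense(); print(s['width'],s['grip_force'])
print('mast',hw(.0186,.0009))
go([*hw(.0186,.0009),.225],82.7)
# mast top from top4 and side4
for t,b in (('top4',(275,215,300,245)),('side4',(285,180,320,215))):
    f=load(t); hsv=cv2.cvtColor(f['p'],cv2.COLOR_BGR2HSV); H,S,V=[hsv[...,i].astype(int) for i in range(3)]
    m=(H>12)&(H<32)&(S>120)&(V>50); k=np.zeros_like(m); k[b[1]:b[3],b[0]:b[2]]=1; m&=k
    uv=np.argwhere(m)[:,::-1]; print(t,len(uv),uv.min(0),uv.max(0))
    Z=cloud(f)[m]; g=(Z[:,2]>.1)&(Z[:,2]<.17); q=Z[g]; print(q[:,2].max() if len(q) else 0)
    for z in (.150,.155,.160):
        s=q[abs(q[:,2]-z)<.003]; print(z,len(s),s.mean(0).round(4), [((s.mean(0)[:2]-Hc)@ex).round(4),((s.mean(0)[:2]-Hc)@ey).round(4)])
E
```

```text
0.038741042002596954 25.668104477226734
mast [0.55496359 0.1285293 ]
t 13.0 pos [ 0.4572 -0.172   0.2115] F [ 0.6  0.2 -0.4] house [-0.0401 -0.3096] tool y deg 82.44 tilt [ 0.001  0.    -1.   ]
shift mm [-57.3 310.8 -13.3] units [-1.434  7.77  -0.333]
turn units [ 0.002  0.004 -0.03 ] shift if turned first, units [-1.468  7.763 -0.337]
top4 50 [283 224] [289 233]
0.16679594944207593
0.15 4 [0.5513 0.1258 0.1502] [np.float64(0.0153), np.float64(-0.0023)]
0.155 7 [0.5532 0.1274 0.156 ] [np.float64(0.017), np.float64(-0.0004)]
0.16 18 [0.5538 0.1282 0.16  ] [np.float64(0.0175), np.float64(0.0004)]
side4 62 [305 190] [309 212]
0.16387323813795449
0.15 13 [0.5516 0.1229 0.1497] [np.float64(0.016), np.float64(-0.0051)]
0.155 12 [0.5515 0.1226 0.1545] [np.float64(0.0159), np.float64(-0.0054)]
0.16 12 [0.5512 0.1231 0.1597] [np.float64(0.0155), np.float64(-0.0049)]
```

Call:
{"fn": "step_arm", "kwargs": {
  "steps": [-0.14,0.6,-0.15,0,0,-0.03,-0.4,-0.15,0.8,-0.15,0,0,0,-0.4,-0.15,0.8,0,0,0,0,-0.4,-0.15,0.8,0,0,0,0,-0.4,-0.15,0.8,0,0,0,0,-0.4]
}}

```text
clock: 13.5
position: [0.5056, -0.0239, 0.2221]
ee_rot: [-0.2, -3.133, 0.001]
ft_force: [0.8, -0.1, -1.4]
width: 0.0387
grip_force: 25.7
```

Call:
{"fn": "step_arm", "kwargs": {
  "steps": [-0.15,0.8,0,0,0,0,-0.4,-0.15,0.8,0,0,0,0,-0.4,-0.15,0.8,0,0,0,0,-0.4,-0.14,0.6,0,0,0,0,-0.4,0,0,0,0,0,0,-0.4]
}}

```text
clock: 14.0
position: [0.5443, 0.0956, 0.2212]
ee_rot: [-0.19, -3.133, 0.001]
ft_force: [-0.1, 0.1, -1.0]
width: 0.0389
grip_force: 25.7
```

```bash
python3 - <<'E'
from h import *
go([*hw(.0186,.0009),.185],82.7)
E
```

```text
t 14.0 pos [0.5443 0.0956 0.2212] F [-0.1  0.1 -1. ] house [ 0.0122 -0.0332] tool y deg 83.06 tilt [-0.003 -0.    -1.   ]
shift mm [-6.7 34.  36.1] units [-0.169  0.851  0.903]
turn units [-0.004 -0.021  0.042] shift if turned first, units [-0.16   0.852  0.904]
```

Call:
{"fn": "step_arm", "kwargs": {
  "steps": [-0.05,0.3,0.2,0,0,0.04,-0.4,-0.05,0.3,0.3,0,0,0,-0.4,-0.06,0.25,0.3,0,0,0,-0.4,0,0,0,0,0,0,-0.4,0,0,0,0,0,0,-0.4]
}}

```text
clock: 14.5
position: [0.5552, 0.1236, 0.1905]
ee_rot: [-0.209, -3.133, 0.002]
ft_force: [-1.1, 0.4, -0.1]
width: 0.0391
grip_force: 25.6
```

```bash
python3 - <<'E'
from h import *
go([*hw(.0186,.0009),.185],82.7)
snap('side','side6'); snap('wrist','wr6')
a=cv2.resize(cv2.imread('pics/side6.png')[150:250,240:360],(480,400)); b=cv2.resize(cv2.imread('pics/wr6.png'),(320,240)); c=np.zeros((400,800,3),np.uint8); c[:,:480]=a;c[:240,480:]=b; cv2.imwrite('pics/c6.png',c)
E
```

```text
t 14.5 pos [0.5552 0.1236 0.1905] F [-1.1  0.4 -0.1] house [ 0.0195 -0.004 ] tool y deg 82.36 tilt [-0.002 -0.001 -1.   ]
shift mm [0.9 4.9 5.5] units [0.023 0.122 0.137]
turn units [-0.008 -0.009 -0.039] shift if turned first, units [0.022 0.122 0.137]
```

View pics/c6.png

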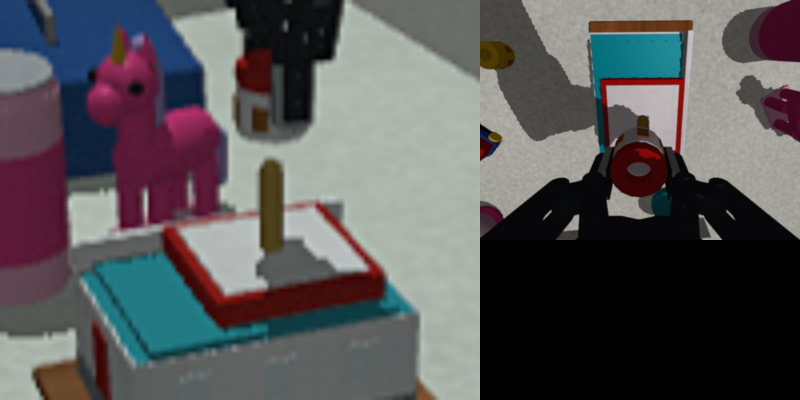

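Lantern is held upright above the mast (mast at (271,205), lantern axis at ~(273,100) in the side crop); wrist view shows the mast slightly right, matching the 5 mm still to go. Center, then check numerically.

Call:
{"fn": "step_arm", "kwargs": {
  "steps": [0.02,0.06,0.05,0,0,-0.03,-0.4,0,0.06,0.03,0,0,0,-0.4,0,0,0,0,0,0,-0.4,0,0,0,0,0,0,-0.4,0,0,0,0,0,0,-0.4]
}}

```text
clock: 15.1
position: [0.5554, 0.1287, 0.1882]
ee_rot: [0.202, 3.135, -0.0]
ft_force: [-0.3, 0.2, -1.4]
width: 0.0386
grip_force: 25.7
```

```bash
cat > chk.py <<'E'
from h import *
import sys
go([*hw(.0186,.0009),.185],82.7); tcp=np.array(arm.sense()['position']); tag=sys.argv[1]
snap('side','s'+tag); snap('wrist','w'+tag)
def proj(f,X): q=f['K']@(f['R']@X+f['t']); return q[:2]/q[2]
f=load('s'+tag); hsv=cv2.cvtColor(f['p'],cv2.COLOR_BGR2HSV); H,S,V=[hsv[...,i].astype(int) for i in range(3)]
m=(H>12)&(H<32)&(S>120)&(V>50); mm=np.zeros_like(m); mm[192:212,298:318]=1
for r in range(194,212,4):
    c=np.where(m[r]&mm[r])[0]; print('mast row',r,c.min() if len(c) else 0,c.max() if len(c) else 0,end='; ')
mx=np.array([*hw(.0186,.0009),.15]); print('pred mast',proj(f,mx).round(1),'scale px/mm',((proj(f,mx+[0,.01,0])-proj(f,mx))/10).round(3),((proj(f,mx+[.01,0,0])-proj(f,mx))/10).round(3))
print('pred lantern bottom centre',proj(f,tcp-[0,0,.009]).round(1))
sub=f['p'][155:192,290:325]; cv2.imwrite('pics/z.png',cv2.resize(sub,(700,600),interpolation=cv2.INTER_NEAREST))
w=load('w'+tag); hsv=cv2.cvtColor(w['p'],cv2.COLOR_BGR2HSV); H,S,V=[hsv[...,i].astype(int) for i in range(3)]
red=((H<8)|(H>172))&(S>120)&(V>50); P=cloud(w); zt=tcp[2]-.009+.04
d=w['d']; red&=(d>0)&(abs(P[...,2]-zt)<.01); red[:230]=0
hole=np.zeros_like(red)
cs,h=cv2.findContours(red.astype(np.uint8),cv2.RETR_CCOMP,cv2.CHAIN_APPROX_NONE)
for c,hh in zip(cs,h[0]):
    if cv2.contourArea(c)>60: e=cv2.fitEllipse(c); X=ray(w,[e[0]],zt)[0]; print('wrist','hole' if hh[3]>=0 else 'outer',np.round(e[0],1),np.round(e[1],1),'xy',X.round(4),'minus tcp in house mm',((X-tcp)[:2]@np.c_[ex,ey]*1000).round(1))
b=(H>12)&(H<32)&(S>110)&(V>40); P2=P[b&(d>0)]; g=P2[(abs(P2[:,0]-mx[0])<.03)&(abs(P2[:,1]-mx[1])<.03)&(P2[:,2]>.11)&(P2[:,2]<.16)]; 
if len(g): print('mast wrist: n',len(g),'house y mm',((g[:,:2]-Hc)@ey).mean()*1000, 'x',((g[:,:2]-Hc)@ex).mean()*1000)
E
python3 chk.py 7
```

```text
t 15.1 pos [0.5554 0.1287 0.1882] F [-0.3  0.2 -1.4] house [0.0191 0.0011] tool y deg 82.62 tilt [ 0. -0. -1.]
shift mm [ 0.5 -0.2  3.2] units [ 0.012 -0.005  0.079]
turn units [-0.     0.    -0.009] shift if turned first, units [ 0.012 -0.005  0.079]
mast row 194 305 309; mast row 198 305 309; mast row 202 305 309; mast row 206 305 309; mast row 210 305 310; pred mast [307.3 194.6] scale px/mm [-0.208 -0.167] [ 0.393 -0.088]
pred lantern bottom centre [307.4 182.6]
wrist outer [318.8 342.1] [101.  112.5] xy [0.5495 0.1307 0.2192] minus tcp in house mm [-6.2  1.2]
wrist hole [317.5 347.1] [47.8 56.5] xy [0.5514 0.13   0.2192] minus tcp in house mm [-4.2  0.8]
mast wrist: n 394 house y mm 1.051813447012538 x 11.167294543819342
```

View pics/z.png

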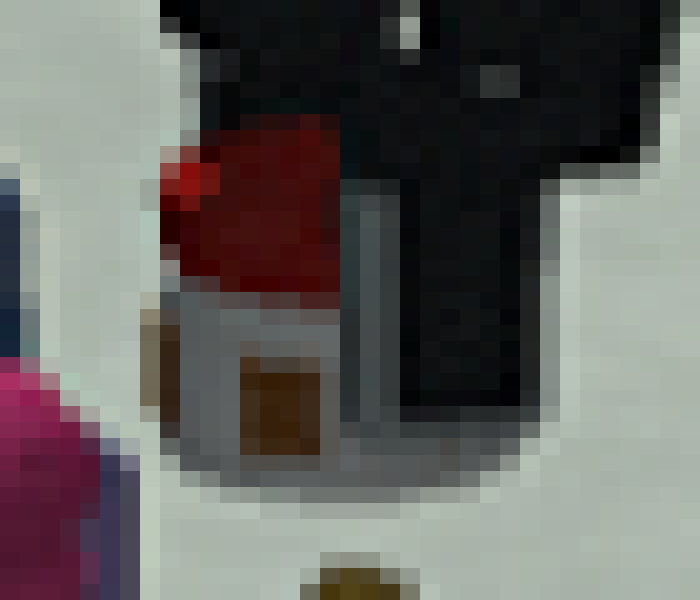

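Side view: lantern spans columns ~298–317 (axis 307.5), mast at 307: aligned. Lower gently.

Call:
{"fn": "step_arm", "kwargs": {
  "steps": [0,-0.01,0.15,0,0,0,-0.4,0,0,0.1,0,0,0,-0.4,0,0,0.1,0,0,0,-0.4,0,0,0.1,0,0,0,-0.4,0,0,0.1,0,0,0,-0.4]
}}

```text
clock: 15.7
position: [0.5553, 0.1283, 0.1656]
ee_rot: [-0.202, -3.135, 0.0]
ft_force: [0.6, 0.9, -0.8]
width: 0.0389
grip_force: 25.7
```

Call:
{"fn": "step_arm", "kwargs": {
  "steps": [0,0,0.1,0,0,0,-0.4,0,0,0.1,0,0,0,-0.4,0,0,0.1,0,0,0,-0.4,0,0,0.1,0,0,0,-0.4,0,0,0,0,0,0,-0.4]
}}

```text
clock: 16.2
position: [0.555, 0.1283, 0.1494]
ee_rot: [-0.202, -3.134, 0.001]
ft_force: [0.2, -0.5, -1.0]
width: 0.0388
grip_force: 25.7
```

Call:
{"fn": "step_arm", "kwargs": {
  "steps": [0,0,0.15,0,0,0,-0.4,0,0,0.15,0,0,0,-0.4,0,0,0.15,0,0,0,-0.4,0,0,0.15,0,0,0,-0.4,0,0,0,0,0,0,-0.4]
}}

```text
clock: 16.7
position: [0.5548, 0.1282, 0.1249]
ee_rot: [-0.202, -3.134, 0.001]
ft_force: [-0.2, -0.1, -0.7]
width: 0.0383
grip_force: 25.7
```

Call:
{"fn": "step_arm", "kwargs": {
  "steps": [0,0,0.05,0,0,0,-0.4,0,0,0.05,0,0,0,-0.4,0,0,0.03,0,0,0,-0.4,0,0,0.02,0,0,0,-0.4,0,0,0,0,0,0,-0.4]
}}

```text
clock: 17.2
position: [0.5554, 0.1284, 0.12]
ee_rot: [-0.202, -3.135, 0.0]
ft_force: [-0.4, 0.8, -0.3]
width: 0.0385
grip_force: 25.7
```

Call:
{"fn": "step_arm", "kwargs": {
  "steps": [0,0,0.04,0,0,0,-0.4,0,0,0.03,0,0,0,-0.4,0,0,0.02,0,0,0,-0.4,0,0,0,0,0,0,-0.4,0,0,0,0,0,0,-0.4]
}}

```text
clock: 17.7
position: [0.5554, 0.1283, 0.1165]
ee_rot: [-0.202, -3.135, 0.0]
ft_force: [0.6, -1.1, -0.1]
width: 0.0391
grip_force: 25.7
```

Call:
{"fn": "step_arm", "kwargs": {
  "steps": [0,0,0.02,0,0,0,-0.4,0,0,0.02,0,0,0,-0.4,0,0,0.02,0,0,0,-0.4,0,0,0,0,0,0,-0.4,0,0,0,0,0,0,-0.4]
}}

```text
clock: 18.2
position: [0.5554, 0.1284, 0.1148]
ee_rot: [0.202, 3.135, 0.001]
ft_force: [-2.7, 1.0, 5.7]
width: 0.0388
grip_force: 26.2
```

Contact on the deck (5.7 N at the predicted height). Let go slowly.

Call:
{"fn": "step_arm", "kwargs": {
  "steps": [0,0,0,0,0,0,0.0,0,0,0,0,0,0,0.2,0,0,0,0,0,0,0.4,0,0,0,0,0,0,0.6,0,0,0,0,0,0,0.6]
}}

```text
clock: 18.7
position: [0.5554, 0.1284, 0.114]
ee_rot: [-0.202, -3.135, 0.0]
ft_force: [-0.5, -0.1, 0.1]
width: 0.0685
grip_force: 0.0
```

Call:
{"fn": "step_arm", "kwargs": {
  "steps": [0,0,-0.2,0,0,0,0.6,0,0,-0.5,0,0,0,0.6,0,0,-0.7,0,0,0,0.6,0,0,-0.8,0,0,0,0.6,0,0,-0.6,0,0,0,0.6]
}}

```text
clock: 19.2
position: [0.5558, 0.1282, 0.2288]
ee_rot: [0.203, 3.133, 0.001]
ft_force: [1.3, 0.8, 0.4]
width: 0.0683
grip_force: 0.0
```

Call:
{"fn": "step_arm", "kwargs": {
  "steps": [0,-0.8,0,0,0,0,0.6,0,-0.8,0,0,0,0,0.6,0,-0.8,0,0,0,0,0.6,0,-0.8,0,0,0,0,0.6,0,-0.8,0,0,0,0,0.6]
}}

```text
clock: 19.7
position: [0.5346, -0.0316, 0.2269]
ee_rot: [0.202, 3.134, 0.0]
ft_force: [1.1, -0.5, -0.2]
width: 0.0681
grip_force: 0.0
```

```bash
python3 - <<'E'
from h import *
deck('top8',.106); snap('side','side8'); s=arm.sense(); print(s['clock'],s['position'])
f=load('top8'); P=cloud(f); m=(np.linalg.norm(P[...,:2]-hw(.0186,.0009),axis=-1)<.03)&(P[...,2]>.125)&(P[...,2]<.152); print('lantern top z',np.percentile(P[m][:,2],[20,50,80]),P[m].mean(0))
a=cv2.resize(cv2.imread('pics/top8.png')[180:320,220:360],(400,400)); b=cv2.resize(cv2.imread('pics/side8.png')[160:290,235:365],(400,400)); cv2.imwrite('pics/c8.png',np.hstack([a,b]))
E
```

```text
deck in house ((0.01844179630279541, 0.0009202770888805389), (0.0995185449719429, 0.09915602207183838), 0.02338467352092266)
red z [0.1033 0.1064 0.1087]
19.8 [ 0.534134   -0.03636711  0.22729882]
lantern top z [0.14290122 0.14583917 0.14760454] [0.55091469 0.12952654 0.14414561]
```

View pics/c8.png

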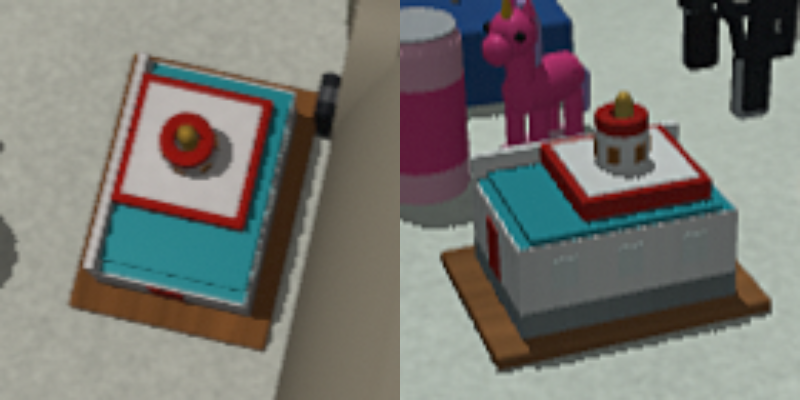

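The deck is flat in its seat. The lantern stands around the mast (top view (188,140), side view (622,135)) with its top at 0.146, and the arm is clear.

```bash
python3 -c "
from rig import arm
print(arm.sign_off())"
```

```text
the job is handed in; nothing more can be done
None
```

The job is handed in at about 20 s: the deck is seated flat and square at house x = +18.5 mm, the lantern stands on it around the mast, and no other toy was touched.

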